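# Put the returned electrical parts back in their stock places

### The arm

A 6-joint arm with a two-finger parallel gripper is mounted at the origin on the work surface. World frame = base frame: x ahead of the robot, y to its left, z up, the work surface at z = 0. Lengths are in m, angles in rad, forces in N, time in s.
With the tool pointing down it reaches from about 0.25 to 0.85 m from the base axis. Payload 12.5 kg.
Tool frame: the origin (TCP) lies between the finger pads; the fingertips stand 14 mm ahead of it and the grasp point (between the pads) lies 5 mm behind it (manip.finger_overhang is the distance from the TCP to the fingertips, in m); z points along the fingers, y is the line along which they close (so a half turn about z gives the same grasp; the last joint's range is limited). The gripper opens to 93 mm and grips with 3 to 60 N. Pads are 15 mm wide; open, the fingers measure 128 mm over their backs; the gripper's body (75 mm by 188 mm) begins 65 mm behind the grasp point.
Start: joints at [-1.384, 0.351, 1.652, -0, 1.139, -0.085], TCP at [0.148, -0.53, 0.233] pointing down, gripper open.
Joint ranges: [-2.75, 2.75], [-0.79, 2.1], [0.01, 2.65], [-1.57, 4.71], [0.07, 3.14], [-2.87, 2.87]. Speed limits (rad/s): [2.22, 2.22, 2.79, 3.14, 3.14, 3.14].

### API

Orientations are given as a rotation vector (axis times angle).
In Python, from bench import manip gives the robot as it stands.
- The arm moves only by the tool drive_tool, never from a script. Its argument "steps" is a list that holds one entry, the list of rows, each a list of 5 numbers: the shift along the tool's x, y, z in mm, then the turn about the tool's z in rad, then the finger opening in mm, from 0 to 93. A call has 1 to 5 rows; each row shifts and turns the commanded pose from where the row before left it, along the tool's axes as they then stand; what a row does not reach is not made up. A row lasts 1/8 s, in which the tool goes at most 62.5 mm and 10.7 degrees, less where a joint would pass 70% of its speed; a pose out of reach is approached as far as the arm can. A call is refused whole if a number of a shift passes 62.5 or a number of a turn 0.188, either way. A call with a gripper value outside its range is refused whole. The fingers move at their own pace and stop on an object; "newtons" is the grip in N (left out, the last holds). Time passes only in rows, so rows that do not move let the fingers close. It gives the time, the measured TCP pose, the force, the opening and the grip force at its end, in the units of the state.
- manip.read_state(): the state, without advancing time (a new reading comes with each control period).
- manip.read_camera(name): name is "scene" or "top" or "wrist"; returns the picture (480x640x3 uint8, blue, green, red); there is no depth.
- manip.camera_model(name): a dict with "fx", "fy", "cx", "cy" (pixels), "k1" (the pictures are not rectified: a ray, as slopes to the right and down, at radius r is drawn at 1 + k1 r^2 times it, then the intrinsics apply), "rvec" (rotation vector, rad) and "tvec" (3), from world to camera coordinates, as OpenCV has them. Camera axes: x right, y down, z forward; pixel columns grow to the right and rows downward; lengths in m; the calibration is good to about 2 mm. A picture is of the moment at which its call begins: read the wrist's pose just before it. camera_model takes no time and is no camera call; for the wrist camera it gives the pose at the moment of the call.
- manip.close_job(): hands the job in; it is judged then, once.
The state is a dict: "clock": time; "q": joint angles; "joint_vel": joint speeds; "joint_torque": joint torques, N m; "ee_pos": TCP position; "tool_rot": TCP orientation; "wrist_force": force on the tool from outside, world axes, zero at the start; "torque": the same for the moment, N m; "grip_width": opening from 0.0 (shut) to 1.0 (fully open); "gripper_force": force on a finger pad.
Only numpy, scipy, OpenCV 4.12 (cv2) and the standard library are available. Lean on these libraries where they do the work, as an engineer would, in place of code of your own. Each camera call takes 0.05 s, during which the arm holds its last target. There are 200 camera calls.

### The job

Put the returned parts back in stock: stand the orange round box, the white square box and the grey oblong relay upright in the middle of the black tile that bears the outline of that part's shape, with the square box and the relay turned to line up with their outlines. Put both dark steel coupling nuts through the neck of the white jar, and leave the jar standing upright.

Things in the scene. Friction and masses are not known exactly. Their poses are not given: they have to be found in the camera images.
- roundbox_mid (a point): orange plastic round ceiling box, 58 mm across and 44 mm tall, flat on top, standing upright on the table; the point is its centre, half-way up; z is up its axis
- squarebox_mid (a point): white plastic square junction box, 52 x 52 mm and 44 mm tall, standing upright; the point is its centre, half-way up; x and y are square to its sides, z up
- relay_mid (a point): grey relay module with a yellow band on top, 36 mm wide (its x) and 80 mm long (its y); 56 mm tall over the middle 44 mm of its length and 42 mm tall at the two ends; stands upright; the point is on its axis 28 mm above its underside; z up
- nut1_mid (a point): dark steel hexagonal coupling nut (long nut), standing on end, about 23 mm across and 38 mm tall; the point is its centre, half-way up; z along its axis. Identical to the other nut
- nut2_mid (a point): the second dark steel coupling nut, identical to the first: 23 mm across, 38 mm tall, standing on end; the point is its centre, half-way up; z along its axis
- tile_round: fixed black plastic tile, 110 x 110 mm and 6 mm thick, with an orange circle 70 mm across painted in its middle: the place of the round box; origin at the centre of its underside, its top 6 mm higher; z up
- tile_square: fixed black plastic tile, 110 x 110 mm and 6 mm thick, with a white square outline of 64 mm side painted in its middle, parallel to the tile's edges: the place of the square box; origin at the centre of its underside; x and y along its edges
- tile_oblong: fixed black plastic tile, 110 x 110 mm and 6 mm thick, with a yellow oblong outline painted in its middle, 48 mm along the tile's x and 92 mm along its y: the place of the relay, whose long side (y) goes along the tile's y, either way round; origin at the centre of its underside
- jar: white plastic jar standing loose on the table, about 0.45 kg, 84 mm outer diameter and 92 mm tall with straight sides up to 68 mm, narrowing to an open neck: the mouth is 92 mm above the table, 51 mm across outside and 44 mm across inside, with a blue band round it; the floor inside is flat, 5 mm above the table, and the two nuts fit inside however they fall; origin at the centre of its underside, z up
Things that resemble listed ones, but are neither listed nor needed, are in the scene too. Leave any blue or red look-alike of the tile_square alone.

How it is judged:
By the outcome, as a careful person would: the job done as asked, in the order asked, and still so for the second after the job is handed in, with the robot touching nothing.
It also fails if it takes over 125 s, if anything falls off the work surface, if the arm or the gripper's body presses on something with over 40 N, if the wrist force passes 120 N, or if a joint passes its speed limit or range.

## Working session

There is one attempt and no reset: what is moved stays moved. The work goes in short steps, Python scripts to look and compute and a tool call to move; the robot and the scene stay as the last step left them, time stands still between calls to the robot, and variables do not carry over. Pictures are saved under pics/ and viewed, at most 14 in all, crops included, and the job is handed in when it is done.

Besides the shell and the picture viewer there is one more tool, called after ">>>" by a JSON object that holds its "name" and its "arguments", one argument or row to a line. drive_tool: Moves the arm, as the interface text tells. Its arguments: {"type":"object","properties":{"steps":{"type":"array"},"newtons":{"type":"number"}},"required":["steps"]}

```bash
ls; mkdir -p pics; python3 - <<'E'
from bench import manip
import cv2
for n in("scene","top"):
    cv2.imwrite(f"pics/{n}0.png",manip.read_camera(n)); print(n,manip.camera_model(n))
print(manip.read_state())
E
```

```text
pics
scene {'fx': 534.6540443383818, 'fy': 534.6540443383818, 'cx': 326.72489671524716, 'cy': 241.28146118380334, 'k1': -0.07619708659396572, 'rvec': array([ 2.27769523,  0.56429344, -0.25094535]), 'tvec': array([-0.38063662, -0.09996635,  1.2948459 ])}
top {'fx': 452.2609929010939, 'fy': 452.2609929010939, 'cx': 318.2267464326251, 'cy': 241.73497668913998, 'k1': -0.06738893796086592, 'rvec': array([ 2.18318188, -2.14433799,  0.10602506]), 'tvec': array([-0.00233777,  0.41431786,  1.15864675])}
{'clock': 0.1, 'q': array([-1.38358813e+00,  3.51204537e-01,  1.65234951e+00, -3.71092719e-05,
        1.13909052e+00, -8.45851697e-02]), 'joint_vel': array([-0.00198938, -0.00231623, -0.00122695, -0.00146682, -0.00105503,
       -0.00299225]), 'joint_torque': array([ 8.38045653e-04, -4.98025990e+01, -2.85704184e+01,  7.00624846e-02,
        2.39193533e-02, -7.50744925e-05]), 'ee_pos': array([ 0.1476223 , -0.52951686,  0.23214713]), 'tool_rot': array([-3.11158551e+00, -4.25501245e-01,  1.37561234e-04]), 'wrist_force': array([-0.37204013, -0.40761084, -0.37819397]), 'torque': array([-0.04942841,  0.032126  , -0.00062513]), 'gripper_force': 0.0, 'grip_width': 0.9960986104213578}
```

View pics/top0.png

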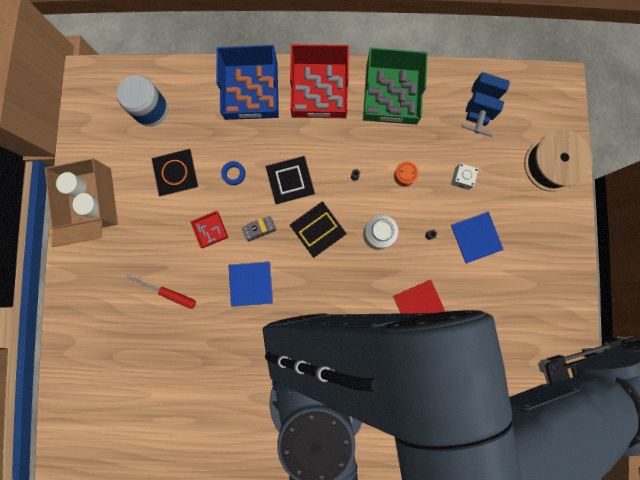

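View pics/scene0.png

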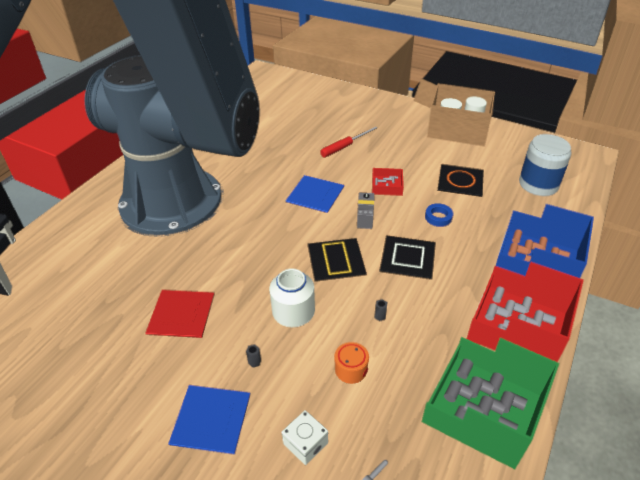

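The top view shows the round box (406,174), square box (465,176), relay (259,228) and nuts (355,175) and (431,235). The tiles are at (175,172) round, (290,179) square and (318,229) oblong, and the jar is at (381,231). The scene view shows the same objects, all upright.

```bash
cat > h.py <<'E'
from bench import manip
import cv2, numpy as np
from scipy.spatial.transform import Rotation as R
def K(m): return np.array([[m['fx'],0,m['cx']],[0,m['fy'],m['cy']],[0,0,1]]),np.array([m['k1'],0,0,0.])
def w(m,px,z):
    k,d=K(m); u=cv2.undistortPoints(np.array(px,float).reshape(-1,1,2),k,d).reshape(-1,2)
    Rm=R.from_rotvec(m['rvec']).as_matrix(); c=-Rm.T@m['tvec']
    r=np.c_[u,np.ones(len(u))]@Rm
    return c+r*((z-c[2])/r[:,2])[:,None]
def rect(p):  # centre, sides and angle of long side of world points
    c,s,a=cv2.minAreaRect((np.array(p)[:,:2]*1000).astype(np.float32))
    if s[0]<s[1]: s=s[::-1]; a-=90
    return np.round(c,1),np.round(s,1),round((a+90)%180-90,1)
def blobs(img,lo,hi,amin=15):
    hsv=cv2.cvtColor(img,cv2.COLOR_BGR2HSV); mk=cv2.inRange(hsv,lo,hi)
    cs=cv2.findContours(mk,cv2.RETR_EXTERNAL,cv2.CHAIN_APPROX_NONE)[0]
    return [c.reshape(-1,2) for c in cs if cv2.contourArea(c)>=amin]
def pose():
    s=manip.read_state(); Rm=R.from_rotvec(s['tool_rot']).as_matrix()
    return s['ee_pos']*1000,Rm,s
def go(x,y,z,close=None):
    """shift in tool mm (and turn) to reach world TCP x,y,z mm; close = world angle deg of closing line"""
    p,Rm,s=pose(); d=Rm.T@(np.array([x,y,z])-p)
    a=np.degrees(np.arctan2(Rm[1,1],Rm[0,1])); t=None
    if close is not None:
        t=((close-a+90)%180-90); t=-np.radians(t)  # tool z down
    return np.round(d,1),t,'close now',round(a,1),'q6',s['q'][5].round(2),'p',p.round(1),'tilt',np.round(Rm[:,2],3)
E
python3 - <<'E'
from h import *
img=cv2.imread('pics/top0.png'); m=manip.camera_model('top')
def show(n,lo,hi,z,win,amin=15):
    for b in blobs(img,lo,hi,amin):
        c=b.mean(0)
        if abs(c[0]-win[0])<30 and abs(c[1]-win[1])<30: print(n,c.round(),rect(w(m,b,z)))
show('round',(3,150,120),(18,255,255),.044,(406,174))
show('square',(0,0,150),(180,50,255),.044,(465,176))
show('relayY',(20,120,100),(35,255,255),.056,(259,228))
show('relay',(0,0,60),(180,60,200),.045,(259,228))
show('nut1',(0,0,0),(180,255,75),.025,(355,175)); show('nut2',(0,0,0),(180,255,75),.025,(431,235))
show('tr',(0,0,0),(180,255,70),.006,(175,172),500);show('trO',(3,150,120),(18,255,255),.006,(175,172),500)
show('ts',(0,0,0),(180,255,70),.006,(290,179),500);show('tsO',(0,0,130),(180,50,255),.006,(290,179),200)
show('to',(0,0,0),(180,255,70),.006,(318,229),500);show('toY',(20,120,100),(35,255,255),.006,(318,229),200)
show('jar',(0,0,140),(180,50,255),.068,(381,231),200);show('jarB',(100,80,50),(130,255,255),.092,(381,231),20)
print(go(500,0,200,0))
E
```

```text
round [407. 172.] (array([ 599. , -222.5]), array([58.3, 57.8]), -33.5)
square [467. 174.] (array([ 596.1, -380.3]), array([50.7, 50.4]), -15.0)
relayY [262. 225.] (array([450.6, 149.5]), array([36. , 11.8]), 23.4)
relay [252. 231.] (array([437.4, 176.5]), array([44.2, 43.1]), -65.8)
relay [269. 225.] (array([454.7, 132.5]), array([39.9, 21.3]), 21.5)
nut1 [355. 175.] (array([593.4, -87.7]), array([27.2, 18.5]), 0.4)
nut2 [431. 234.] (array([ 438.8, -288.7]), array([28.6, 19. ]), -70.7)
tr [174. 172.] (array([599.5, 400. ]), array([108.2, 107.8]), 14.8)
ts [290. 180.] (array([582.9,  85.4]), array([108.2, 106.9]), 16.1)
tsO [290. 179.] (array([583.7,  85.2]), array([64.4, 64. ]), 16.2)
to [318. 229.] (array([449.6,   8.1]), array([107.8, 107.5]), 37.1)
toY [317. 229.] (array([450.2,   7.7]), array([92.5, 49.8]), -52.8)
jar [379. 232.] (array([ 440.2, -154.5]), array([79.9, 79.3]), 45.6)
(array([ 481.6, -415.4,   32.6]), np.float64(-1.2989873822024047), 'close now', np.float64(-74.4), 'q6', np.float64(-0.08), 'p', array([ 147.6, -529.5,  232.1]), 'tilt', array([-0.   ,  0.001, -1.   ]))
```

>>> {"name": "drive_tool", "arguments": {
  "steps": [
    [[52, -17, 5, 0, 93], [52, -17, 5, 0, 93], [52, -17, 5, 0, 93], [52, -17, 5, 0, 93], [52, -17, 5, 0, 93]]
  ],
  "newtons": 20
}}

```text
clock: 0.72
ee_pos: [0.3766, -0.3769, 0.2074]
tool_rot: [-3.112, -0.425, 0.0]
wrist_force: [0.7, -1.4, -0.3]
grip_width: 0.999
gripper_force: 0.0
```

>>> {"name": "drive_tool", "arguments": {
  "steps": [
    [[52, -17, 5, 0, 93], [52, -17, 5, 0, 93], [52, -17, 5, 0, 93], [52, -17, 5, 0, 93], [40, -14, 0, 0, 93]]
  ]
}}

```text
clock: 1.35
ee_pos: [0.5935, -0.2309, 0.1867]
tool_rot: [-3.112, -0.427, 0.002]
wrist_force: [0.1, -1.1, -0.2]
grip_width: 1.0
gripper_force: 0.0
```

```bash
cat > look.py <<'E'
import sys
from h import *
p,_,_=pose(); m=manip.camera_model('wrist'); im=manip.read_camera('wrist'); cv2.imwrite(f'pics/{sys.argv[1]}.png',im)
import pickle; pickle.dump(m,open('m.pkl','wb'))
Rm=R.from_rotvec(m['rvec']).as_matrix(); print('cam',-Rm.T@m['tvec'],'tcp',p)
E
python3 look.py w1; python3 -c "
from h import *
print(go(599,-222.5,180,-74.4),pose()[2]['clock'])"
```

```text
cam [ 0.66631909 -0.20929089  0.33815567] tcp [ 593.45077756 -230.86268731  186.74145375]
(array([ 4.1, -4.9,  7. ]), np.float64(0.002143456433970605), 'close now', np.float64(-74.3), 'q6', np.float64(0.86), 'p', array([ 596.4, -228.3,  187. ]), 'tilt', array([ 0.001,  0.001, -1.   ])) 1.4
```

View pics/w1.png

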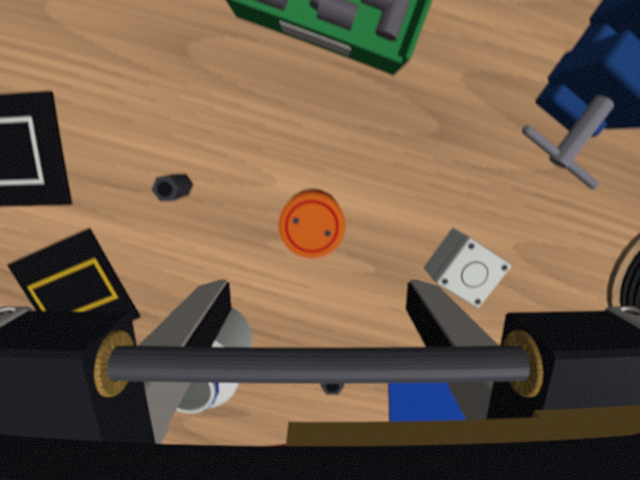

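The wrist view shows the round box at (312,223), the square box's top at (475,274) and nut1 at (172,187).

```bash
cat > meas.py <<'E'
from h import *
def circ(b,m,z):
    c,r=cv2.minEnclosingCircle((w(m,b,z)[:,:2]*1000).astype(np.float32)); return np.round(c,1),round(r,1)
m=manip.camera_model('wrist'); img=manip.read_camera('wrist')
for b in blobs(img,(3,150,190),(18,255,255),500): print('orange top',b.mean(0).round(),circ(b,m,.044),rect(w(m,b,.044)))
for b in blobs(img,(0,0,165),(180,40,255),500): print('white',b.mean(0).round(),rect(w(m,b,.044)))
for b in blobs(img,(0,0,0),(180,255,75),200):
    if cv2.contourArea(b)<2500: print('nut?',b.mean(0).round(),rect(w(m,b,.019)),rect(w(m,b,.038)))
E
python3 meas.py; python3 -c "
from h import *
print(go(599,-222.5,180,-74.4),pose()[2]['clock'])"
```

```text
orange top [314. 233.] (array([ 598.1, -223. ]), 28.2) (array([ 598.3, -223.4]), array([55.7, 54.9]), 0.9)
white [476. 278.] (array([ 596.2, -379.6]), array([50.6, 49.9]), -15.8)
nut? [632. 292.] (array([ 623.1, -563.9]), array([70.4, 22.2]), 31.6) (array([ 625.8, -542.7]), array([66.2, 20.9]), 31.6)
nut? [175. 192.] (array([594.5, -87.6]), array([37.7, 22.6]), -62.9) (array([599. , -94.7]), array([35.4, 21.3]), -62.9)
nut? [ 18. 157.] (array([588.2,  70.3]), array([51.9, 43.4]), 14.6) (array([593. ,  53.9]), array([48.8, 40.8]), 14.6)
nut? [383.  22.] (array([ 781.5, -229.6]), array([39.3, 25.7]), 23.5) (array([ 774.8, -228.3]), array([36.9, 24.2]), 23.5)
nut? [331.  20.] (array([ 771.7, -189.2]), array([41.7, 14.8]), 68.9) (array([ 765.6, -190.2]), array([39.2, 14. ]), 68.9)
nut? [274.   6.] (array([ 768.5, -138.6]), array([31.7, 12.3]), -74.9) (array([ 762.5, -142.7]), array([29.8, 11.5]), -74.9)
(array([ 6.3, -5.9,  6.9]), np.float64(0.002829396883784513), 'close now', np.float64(-74.2), 'q6', np.float64(0.85), 'p', array([ 594.5, -229.9,  186.9]), 'tilt', array([-0.   ,  0.001, -1.   ])) 1.45
```

>>> {"name": "drive_tool", "arguments": {
  "steps": [
    [[5, -6, 50, 0, 93], [0, 0, 55, 0, 93], [0, 0, 45, 0, 93], [0, 0, 17, 0, 93], [0, 0, 0, 0, 40]]
  ]
}}

```text
clock: 2.08
ee_pos: [0.5951, -0.2256, 0.0205]
tool_rot: [-3.112, -0.425, 0.001]
wrist_force: [0.6, 0.0, 0.4]
grip_width: 0.936
gripper_force: 0.0
```

>>> {"name": "drive_tool", "arguments": {
  "steps": [
    [[0, 0, 0, 0, 40], [0, 0, 0, 0, 40]]
  ]
}}

```text
clock: 2.33
ee_pos: [0.5962, -0.2258, 0.0223]
tool_rot: [3.111, 0.425, 0.003]
wrist_force: [0.3, -0.1, 1.1]
grip_width: 0.724
gripper_force: 0.0
```

>>> {"name": "drive_tool", "arguments": {
  "steps": [
    [[0, 0, 0, 0, 40], [0, 0, 0, 0, 40], [0, 0, 0, 0, 40]]
  ]
}}

```text
clock: 2.7
ee_pos: [0.5958, -0.2256, 0.0216]
tool_rot: [3.112, 0.426, 0.002]
wrist_force: [-0.9, 2.1, 6.7]
grip_width: 0.62
gripper_force: 20.0
```

```bash
python3 -c "
from h import *
print(go(599.6,400,130))
print(go(598.3,-223,20))"
```

```text
(array([ 171.7, -601.5, -108.7]), None, 'close now', np.float64(-74.4), 'q6', np.float64(0.86), 'p', array([ 595.8, -225.6,   21.6]), 'tilt', array([ 0.001, -0.   , -1.   ]))
(array([ 3.1, -1.8,  1.6]), None, 'close now', np.float64(-74.4), 'q6', np.float64(0.86), 'p', array([ 595.8, -225.6,   21.6]), 'tilt', array([ 0.001, -0.   , -1.   ]))
```

>>> {"name": "drive_tool", "arguments": {
  "steps": [
    [[0, 0, -40, 0, 40], [0, 0, -50, 0, 40], [15, -55, -10, 0, 40], [15, -55, 0, 0, 40], [15, -55, 0, 0, 40]]
  ]
}}

```text
clock: 3.32
ee_pos: [0.5943, -0.0528, 0.1211]
tool_rot: [3.113, 0.425, 0.001]
wrist_force: [0.9, 1.0, -1.0]
grip_width: 0.617
gripper_force: 20.0
```

>>> {"name": "drive_tool", "arguments": {
  "steps": [
    [[15, -55, 0, 0, 40], [15, -55, 0, 0, 40], [15, -55, 0, 0, 40], [15, -55, 0, 0, 40], [15, -55, 0, 0, 40]]
  ]
}}

```text
clock: 3.95
ee_pos: [0.5926, 0.2325, 0.1208]
tool_rot: [3.113, 0.426, 0.0]
wrist_force: [0.7, -0.3, -0.1]
grip_width: 0.625
gripper_force: 20.0
```

>>> {"name": "drive_tool", "arguments": {
  "steps": [
    [[15, -55, 0, 0, 40], [15, -55, 0, 0, 40], [15, -50, 0, 0, 40], [0, 0, 0, 0, 40]]
  ]
}}

```text
clock: 4.45
ee_pos: [0.5923, 0.4002, 0.1202]
tool_rot: [-3.111, -0.431, -0.0]
wrist_force: [0.6, -0.7, -1.0]
grip_width: 0.621
gripper_force: 20.0
```

```bash
python3 look.py w2; python3 -c "
from h import *
m=manip.camera_model('wrist');im=cv2.imread('pics/w2.png')
for b in blobs(im,(0,0,0),(180,255,70),3000): print('dark',b.mean(0).round(),rect(w(m,b,.006)))
for b in blobs(im,(3,150,120),(18,255,255),200): print('or',b.mean(0).round(),rect(w(m,b,.006)))
print(go(599.6,400,28))"
```

```text
cam [0.66487801 0.42196286 0.27174507] tcp [592.26106776 400.16246496 120.24229557]
dark [271. 430.] (array([431.2, 351.7]), array([719.7, 213. ]), -74.4)
dark [439. 352.] (array([507., 278.]), array([422.7, 130.1]), -70.1)
dark [320. 212.] (array([608.1, 401.7]), array([107.3,  93.2]), -75.5)
dark [582.  44.] (array([790.1, 254.2]), array([76.4, 40.4]), 2.8)
or [318. 318.] (array([533.1, 382.7]), array([88.7, 65.7]), -74.3)
or [322. 264.] (array([567.7, 392.4]), array([137.8, 118.6]), 15.7)
(array([ 7.3,  0. , 92.2]), None, 'close now', np.float64(-74.3), 'q6', np.float64(1.82), 'p', array([592.6, 398.1, 120.2]), 'tilt', array([-0., -0., -1.]))
```

View pics/w2.png

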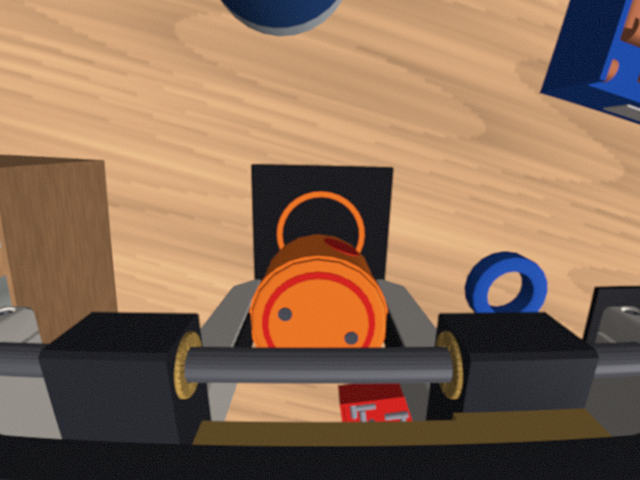

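The wrist view shows the round box held at (318,315), with the orange ring on the tile at (320,232) just ahead of it.

```bash
python3 -c "
from h import *
m=manip.camera_model('wrist');im=cv2.imread('pics/w2.png')
for b in blobs(im,(3,150,190),(18,255,255),200):
  b=b[b[:,1]<342]; p=w(m,b,.1425)[:,:2]*1000
  A=np.c_[2*p,np.ones(len(p))]; s=np.linalg.lstsq(A,(p**2).sum(1),rcond=None)[0]; print(b.mean(0),s[:2],np.sqrt(s[2]+s[:2]@s[:2]))
p=np.array([[252,165],[392,168]]);print(w(m,p,.006)*1000)
print(go(599.6,400,28))"
```

```text
[318.10404624 302.16763006] [595.77214185 400.27686037] 21.337775059240844
[318.17730496 292.80378251] [598.55125885 401.07448988] 25.823441446973554
[321.29351536 215.64163823] [634.0144941  410.14664486] 15.971815608675728
[[639.49810068 464.77157373   6.        ]
 [666.20201028 361.44385435   6.        ]]
(array([ 7.3,  0. , 92.2]), None, 'close now', np.float64(-74.3), 'q6', np.float64(1.82), 'p', array([592.6, 398.1, 120.2]), 'tilt', array([-0., -0., -1.]))
```

>>> {"name": "drive_tool", "arguments": {
  "steps": [
    [[4, 1, 40, 0, 40], [0, 0, 35, 0, 40], [0, 0, 12, 0, 40], [0, 0, 4.5, 0, 40], [0, 0, 0, 0, 40]]
  ]
}}

```text
clock: 5.12
ee_pos: [0.598, 0.3969, 0.0303]
tool_rot: [-3.112, -0.425, -0.002]
wrist_force: [0.1, 0.4, -0.1]
grip_width: 0.62
gripper_force: 20.0
```

>>> {"name": "drive_tool", "arguments": {
  "steps": [
    [[0, 0, 2, 0, 40], [0, 0, 0.5, 0, 40], [0, 0, 0, 0, 40]]
  ]
}}

```text
clock: 5.5
ee_pos: [0.5978, 0.3972, 0.0277]
tool_rot: [-3.112, -0.426, -0.002]
wrist_force: [-0.8, -0.5, 7.0]
grip_width: 0.623
gripper_force: 20.0
```

```bash
python3 -c "
from h import *
print(go(599.6,400,28))"
```

```text
(array([ 2.5, -2.2, -0.3]), None, 'close now', np.float64(-74.4), 'q6', np.float64(1.82), 'p', array([597.8, 397.2,  27.7]), 'tilt', array([ 0.001,  0.   , -1.   ]))
```

Contact at 7 N. I'll open, rise and move toward the square box while checking with the top camera.

>>> {"name": "drive_tool", "arguments": {
  "steps": [
    [[0, 0, 0, 0, 93], [0, 0, 0, 0, 93], [0, 0, 0, 0, 93], [0, 0, 0, 0, 93], [0, 0, -25, 0, 93]]
  ]
}}

```text
clock: 6.12
ee_pos: [0.5963, 0.3963, 0.0499]
tool_rot: [3.111, 0.425, -0.006]
wrist_force: [-1.1, -0.5, 0.2]
grip_width: 0.995
gripper_force: 0.0
```

>>> {"name": "drive_tool", "arguments": {
  "steps": [
    [[0, 0, -60, 0, 93], [0, 0, -60, 0, 93], [-15, 55, -15, 0, 93], [-15, 55, 0, 0, 93], [-15, 55, 0, 0, 93]]
  ]
}}

```text
clock: 6.75
ee_pos: [0.5982, 0.2243, 0.187]
tool_rot: [-3.112, -0.426, -0.001]
wrist_force: [0.7, -0.5, -0.1]
grip_width: 0.996
gripper_force: 0.0
```

>>> {"name": "drive_tool", "arguments": {
  "steps": [
    [[-15, 55, 0, 0, 93], [-15, 55, 0, 0, 93], [-15, 55, 0, 0, 93], [-15, 55, 0, 0, 93], [-15, 55, 0, 0, 93]]
  ]
}}

```text
clock: 7.38
ee_pos: [0.5998, -0.061, 0.1868]
tool_rot: [3.113, 0.426, 0.001]
wrist_force: [0.6, 0.9, -0.5]
grip_width: 0.997
gripper_force: 0.0
```

>>> {"name": "drive_tool", "arguments": {
  "steps": [
    [[-15, 55, 0, 0, 93], [-15, 55, 0, 0, 93], [-15, 55, 0, 0, 93], [-15, 55, 0, 0, 93], [-15, 55, 0, 0, 93]]
  ]
}}

```text
clock: 8.0
ee_pos: [0.6013, -0.346, 0.1867]
tool_rot: [3.113, 0.425, 0.0]
wrist_force: [0.6, -0.2, 0.3]
grip_width: 1.002
gripper_force: 0.0
```

```bash
python3 -c "
from h import *
im=manip.read_camera('top'); cv2.imwrite('pics/top1.png',im); m=manip.camera_model('top')
for b in blobs(im,(3,150,190),(18,255,255),50): 
  if b[:,1].mean()<220 and b[:,0].mean()<200:print('or',b.mean(0).round(),rect(w(m,b,.05)),rect(w(m,b,.006)))
for b in blobs(im,(0,0,0),(180,255,70),500): 
  if b[:,1].mean()<220 and b[:,0].mean()<200:print('tile',b.mean(0).round(),rect(w(m,b,.006)))
print(go(596.2,-380,170,-105.5))"; python3 meas.py |grep white
```

```text
or [175. 172.] (array([592.4, 391.5]), array([75.7, 64.6]), 47.2) (array([604. , 406.7]), array([78.6, 67.1]), 47.2)
tile [175. 172.] (array([599.8, 400.1]), array([107.4, 106.9]), 14.9)
(array([-11.2,  25.5,  16.6]), np.float64(0.5385635508105823), 'close now', np.float64(-74.6), 'q6', np.float64(0.71), 'p', array([ 600.2, -352.4,  186.5]), 'tilt', array([ 0.001, -0.002, -1.   ]))
white [347. 247.] (array([ 596.1, -379.8]), array([50.6, 50.1]), -15.7)
```

>>> {"name": "drive_tool", "arguments": {
  "steps": [
    [[-11, 25, 40, 0, 93], [0, 0, 0, 0.18, 93], [0, 0, 0, 0.18, 93], [0, 0, 0, 0.18, 93], [0, 0, 0, 0, 93]]
  ]
}}

```text
clock: 8.72
ee_pos: [0.5977, -0.3706, 0.1467]
tool_rot: [-3.114, 0.417, 0.0]
wrist_force: [-0.3, 0.4, -0.1]
grip_width: 1.001
gripper_force: 0.0
```

```bash
python3 -c "
from h import *
print(go(596.1,-379.9,20,-105.6))"; python3 meas.py |grep white
```

```text
(array([  0.9,   9.4, 126.7]), np.float64(0.005711429698997401), 'close now', np.float64(-105.3), 'q6', np.float64(1.22), 'p', array([ 597.7, -370.6,  146.7]), 'tilt', array([-0.,  0., -1.]))
white [333. 245.] (array([ 596.1, -380.5]), array([50.3, 50. ]), 74.7)
```

>>> {"name": "drive_tool", "arguments": {
  "steps": [
    [[1, 9, 50, 0, 93], [0, 0, 50, 0, 93], [0, 0, 27, 0, 93], [0, 0, 0, 0, 40], [0, 0, 0, 0, 40]]
  ]
}}

```text
clock: 9.4
ee_pos: [0.5967, -0.3803, 0.021]
tool_rot: [3.113, -0.417, 0.002]
wrist_force: [0.7, 0.1, 1.3]
grip_width: 0.832
gripper_force: 0.0
```

>>> {"name": "drive_tool", "arguments": {
  "steps": [
    [[0, 0, 0, 0, 40], [0, 0, 0, 0, 40], [0, 0, 0, 0, 40], [0, 0, 0, 0, 40], [0, 0, 0, 0, 40]]
  ]
}}

```text
clock: 10.02
ee_pos: [0.5964, -0.3803, 0.0203]
tool_rot: [3.113, -0.42, 0.001]
wrist_force: [-2.0, 0.8, 6.1]
grip_width: 0.563
gripper_force: 20.0
```

```bash
python3 -c "
from h import *
print(go(583.5,85.3,120,-73.8))"
```

```text
(array([-135.7, -445.5,  -99.9]), np.float64(-0.5508349021627796), 'close now', np.float64(-105.4), 'q6', np.float64(1.21), 'p', array([ 596.4, -380.3,   20.3]), 'tilt', array([ 0., -0., -1.]))
```

>>> {"name": "drive_tool", "arguments": {
  "steps": [
    [[0, 0, -40, 0, 40], [0, 0, -50, 0, 40], [-17, -55, -10, 0, 40], [-17, -55, 0, 0, 40], [-17, -56, 0, 0, 40]]
  ]
}}

```text
clock: 10.65
ee_pos: [0.5906, -0.2048, 0.1196]
tool_rot: [-3.113, 0.421, -0.0]
wrist_force: [0.8, -0.1, -1.5]
grip_width: 0.556
gripper_force: 20.0
```

>>> {"name": "drive_tool", "arguments": {
  "steps": [
    [[-17, -56, 0, 0, 40], [-17, -56, 0, 0, 40], [-17, -56, 0, 0, 40], [-17, -56, 0, 0, 40], [-17, -55, 0, 0, 40]]
  ]
}}

```text
clock: 11.28
ee_pos: [0.5826, 0.0869, 0.1196]
tool_rot: [-3.113, 0.42, 0.0]
wrist_force: [2.1, 0.5, -0.8]
grip_width: 0.555
gripper_force: 20.0
```

>>> {"name": "drive_tool", "arguments": {
  "steps": [
    [[0, 0, 0, -0.183, 40], [0, 0, 0, -0.183, 40], [0, 0, 0, -0.183, 40], [0, 0, 0, 0, 40]]
  ]
}}

```text
clock: 11.78
ee_pos: [0.5828, 0.085, 0.1194]
tool_rot: [-3.111, -0.438, 0.001]
wrist_force: [0.5, 0.4, -1.4]
grip_width: 0.558
gripper_force: 20.0
```

```bash
python3 look.py w3; python3 -c "
from h import *
m=manip.camera_model('wrist');im=cv2.imread('pics/w3.png');z=pose()[0][2]/1000-.0203+.044
for b in blobs(im,(0,0,165),(180,40,255),500): b=b[b[:,1]<342];print('white',b.mean(0).round(),rect(w(m,b,z)),rect(w(m,b,.006)))
print(go(583.5,85.3,26.3,-73.8))"
```

```text
cam [0.65543323 0.10723729 0.27089357] tcp [582.78916309  85.02940746 119.43288943]
white [318. 322.] (array([586.6,  87.4]), array([22.9, 14.5]), -74.2) (array([512.6,  66.5]), array([47.4, 30.1]), -74.2)
white [319. 301.] (array([593.6,  89.1]), array([50.5, 29.1]), -74.2) (array([527.2,  69.9]), array([104.7,  60.4]), -74.2)
white [318. 218.] (array([627.5,  99. ]), array([31. , 16.5]), -74.2) (array([597.4,  90.4]), array([64.2, 34.2]), -74.2)
(array([ 0.7, -0.1, 93.2]), np.float64(-0.005959651989346232), 'close now', np.float64(-74.1), 'q6', np.float64(1.36), 'p', array([582.8,  85. , 119.5]), 'tilt', array([-0.,  0., -1.]))
```

View pics/w3.png

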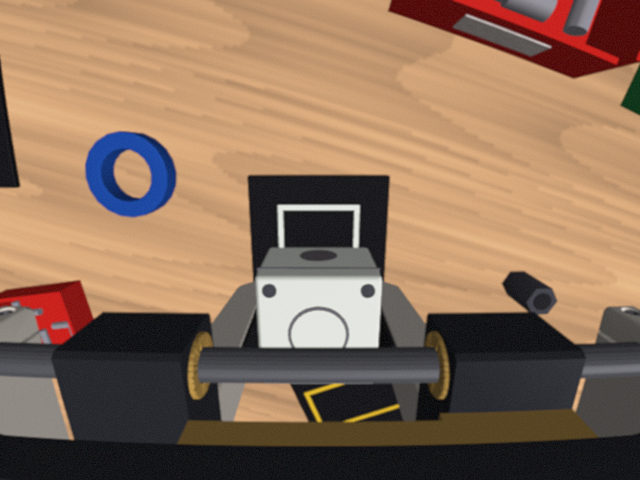

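The held square box is centred over the white outline and parallel to it, both at -74.2°, so I'll lower it straight down.

>>> {"name": "drive_tool", "arguments": {
  "steps": [
    [[0, 0, 45, 0, 40], [0, 0, 32, 0, 40], [0, 0, 12, 0, 40], [0, 0, 4, 0, 40], [0, 0, 0.5, 0, 40]]
  ]
}}

```text
clock: 12.45
ee_pos: [0.5836, 0.085, 0.027]
tool_rot: [3.111, 0.438, 0.002]
wrist_force: [-0.6, 0.6, 0.1]
grip_width: 0.561
gripper_force: 20.0
```

>>> {"name": "drive_tool", "arguments": {
  "steps": [
    [[0, 0, 0.5, 0, 40], [0, 0, 0, 0, 40]]
  ]
}}

```text
clock: 12.7
ee_pos: [0.5833, 0.0851, 0.0263]
tool_rot: [3.111, 0.439, 0.002]
wrist_force: [-0.7, -0.5, -1.0]
grip_width: 0.553
gripper_force: 20.0
```

>>> {"name": "drive_tool", "arguments": {
  "steps": [
    [[0, 0, 0, 0, 93], [0, 0, 0, 0, 93], [0, 0, 0, 0, 93], [0, 0, 0, 0, 93], [0, 0, -25, 0, 93]]
  ]
}}

```text
clock: 13.32
ee_pos: [0.5819, 0.0849, 0.0495]
tool_rot: [-3.11, -0.44, 0.005]
wrist_force: [-0.3, -0.2, 0.4]
grip_width: 0.994
gripper_force: 0.0
```

>>> {"name": "drive_tool", "arguments": {
  "steps": [
    [[0, 0, -60, 0, 93], [0, 0, -60, 0, 93], [-40, -35, -25, 0, 93], [-40, -35, 0, 0, 93], [-30, -26, 0, 0, 93]]
  ]
}}

```text
clock: 13.95
ee_pos: [0.4489, 0.1473, 0.196]
tool_rot: [-3.11, -0.44, -0.001]
wrist_force: [0.1, -0.1, -0.5]
grip_width: 0.998
gripper_force: 0.0
```

>>> {"name": "drive_tool", "arguments": {
  "steps": [
    [[0, 0, 0, -0.185, 93], [0, 0, 0, -0.185, 93], [0, 0, 0, -0.185, 93], [0, 0, 0, -0.185, 93], [0, 0, 0, -0.185, 93]]
  ]
}}

```text
clock: 14.58
ee_pos: [0.4506, 0.1468, 0.1957]
tool_rot: [2.582, 1.789, 0.0]
wrist_force: [0.3, 0.0, -0.3]
grip_width: 1.0
gripper_force: 0.0
```

>>> {"name": "drive_tool", "arguments": {
  "steps": [
    [[0, 0, 0, -0.185, 93], [0, 0, 0, -0.185, 93], [0, 0, 0, -0.185, 93], [0, 0, 0, -0.185, 93], [0, 0, 0, 0, 93]]
  ]
}}

```text
clock: 15.2
ee_pos: [0.4506, 0.1468, 0.1957]
tool_rot: [1.77, 2.595, 0.0]
wrist_force: [0.4, 0.1, -0.8]
grip_width: 1.003
gripper_force: 0.0
```

```bash
python3 look.py w4; python3 -c "
from h import *
m=manip.camera_model('wrist');im=cv2.imread('pics/w4.png')
for b in blobs(im,(20,120,100),(35,255,255),100): print('Y',b.mean(0).round(),rect(w(m,b,.056)))
print(go(450,150,160,22))"
```

```text
cam [0.42346473 0.21819279 0.34713681] tcp [450.63692983 146.76198404 195.66626482]
Y [267. 318.] (array([439. ,  48.6]), array([57.7, 42.6]), -53.4)
Y [319. 233.] (array([450.8, 150.8]), array([35.1, 11.7]), 21.2)
(array([ 3.2,  0.5, 35.7]), np.float64(-0.013136695731120548), 'close now', np.float64(21.2), 'q6', np.float64(-0.15), 'p', array([450.7, 146.8, 195.7]), 'tilt', array([ 0.,  0., -1.]))
```

View pics/w4.png

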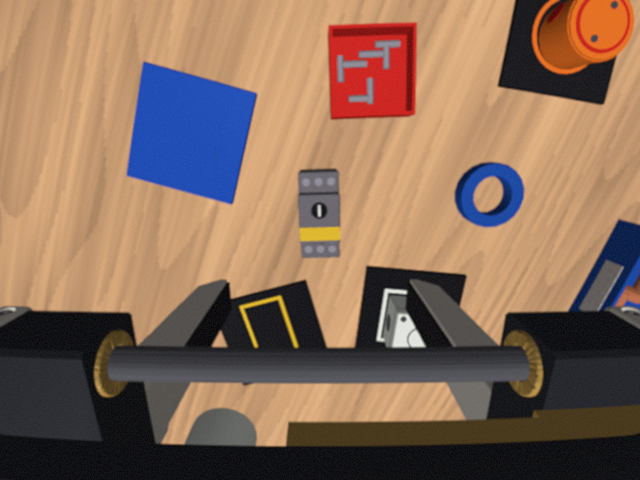

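The wrist view shows the relay at (319,213), aligned with the gripper. Its raised middle runs from about row 194 to 241, the yellow band sits off-centre at row 233, and the end steps reach rows 170 and 257.

```bash
python3 -c "
from h import *
m=manip.camera_model('wrist');im=cv2.imread('pics/w4.png')
cv2.imwrite('pics/w4c.png',cv2.resize(im[155:270,270:370],None,fx=5,fy=5,interpolation=cv2.INTER_CUBIC))
e=w(m,[[319,170],[319,257.5]],.042)*1000;print(e,e.mean(0))
e=w(m,[[319,194],[319,241.5]],.056)*1000;print(e,e.mean(0))"
```

```text
[[431.21395193 200.95310052  42.        ]
 [460.40942076 125.94953511  42.        ]] [445.81168634 163.45131781  42.        ]
[[438.14848545 183.04334316  56.        ]
 [453.34165982 144.01222965  56.        ]] [445.74507264 163.52778641  56.        ]
```

View pics/w4c.png

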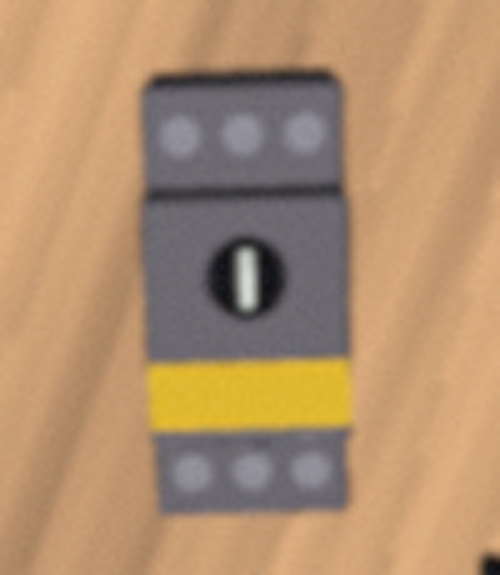

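>>> {"name": "drive_tool", "arguments": {
  "steps": [
    [[17, 1.5, 30, 0, 93], [0, 0, 60, 0, 93], [0, 0, 60, 0, 93], [0, 0, 18, 0, 70], [0, 0, 0, 0, 20]]
  ]
}}

```text
clock: 15.88
ee_pos: [0.4451, 0.163, 0.0266]
tool_rot: [-1.772, -2.592, 0.003]
wrist_force: [0.5, -0.2, 0.0]
grip_width: 0.833
gripper_force: 0.0
```

>>> {"name": "drive_tool", "arguments": {
  "steps": [
    [[0, 0, 0, 0, 20], [0, 0, 0, 0, 20], [0, 0, 0, 0, 20], [0, 0, 0, 0, 20], [0, 0, 0, 0, 20]]
  ]
}}

```text
clock: 16.5
ee_pos: [0.4459, 0.1632, 0.028]
tool_rot: [1.768, 2.596, 0.0]
wrist_force: [-1.5, -1.1, 5.4]
grip_width: 0.391
gripper_force: 19.9
```

>>> {"name": "drive_tool", "arguments": {
  "steps": [
    [[0, 0, 0, 0, 20], [0, 0, 0, 0, 20]]
  ]
}}

```text
clock: 16.75
ee_pos: [0.446, 0.1632, 0.028]
tool_rot: [1.768, 2.596, 0.0]
wrist_force: [-1.9, -0.4, 6.3]
grip_width: 0.386
gripper_force: 19.9
```

```bash
python3 -c "
from h import *
print(go(450,7.9,125,37.2))"
```

```text
(array([-146. ,  -53.1,  -97.1]), np.float64(-0.2742897467972676), 'close now', np.float64(21.5), 'q6', np.float64(-0.12), 'p', array([446. , 163.2,  28. ]), 'tilt', array([ 0.,  0., -1.]))
```

>>> {"name": "drive_tool", "arguments": {
  "steps": [
    [[0, 0, -45, 0, 20], [0, 0, -52, 0, 20], [-49, -18, 0, 0, 20], [-49, -18, 0, 0, 20], [-48, -17, 0, 0, 20]]
  ]
}}

```text
clock: 17.38
ee_pos: [0.4498, 0.0064, 0.1247]
tool_rot: [1.768, 2.597, 0.0]
wrist_force: [1.0, 1.0, -1.3]
grip_width: 0.387
gripper_force: 19.9
```

>>> {"name": "drive_tool", "arguments": {
  "steps": [
    [[0, 0, 0, -0.137, 20], [0, 0, 0, -0.137, 20], [0, 0, 0, 0, 20]]
  ]
}}

```text
clock: 17.75
ee_pos: [0.4499, 0.0078, 0.1245]
tool_rot: [-1.399, -2.813, 0.0]
wrist_force: [-0.7, 0.2, -1.3]
grip_width: 0.389
gripper_force: 19.9
```

```bash
python3 look.py w5; python3 -c "
from h import *
m=manip.camera_model('wrist');im=cv2.imread('pics/w5.png')
for b in blobs(im,(20,120,100),(35,255,255),100): print('Y',b.mean(0).round(),rect(w(m,b,.006)),b.min(0),b.max(0))
print(go(450,7.9,34,37.2))"
```

```text
cam [0.40482147 0.06916468 0.27600983] tcp [449.8624908    7.78054859 124.50635689]
Y [317. 198.] (array([430.3,  35.2]), array([49.6, 27.2]), 37.0) [287 186] [349 220]
(array([-0.1,  0.1, 90.5]), np.float64(-0.003225282293392983), 'close now', np.float64(37.0), 'q6', np.float64(-0.73), 'p', array([449.9,   7.9, 124.5]), 'tilt', array([-0.,  0., -1.]))
```

View pics/w5.png

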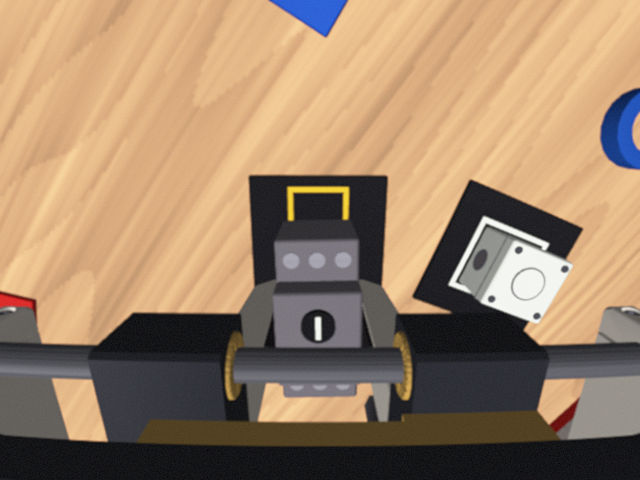

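```bash
python3 -c "
from h import *
m=manip.camera_model('wrist');t=np.array([-.602,.799])
print(w(m,[[275.5,240.5],[358.5,240.5]],.1385)[:,:2].mean(0)*1000-40*t, w(m,[[274,293],[361,293]],.1525)[:,:2].mean(0)*1000-22*t)"
```

```text
[451.06937703   7.30573845] [450.95195579   7.84100369]
```

>>> {"name": "drive_tool", "arguments": {
  "steps": [
    [[1, 0, 42, 0, 20], [0, 0, 32, 0, 20], [0, 0, 12, 0, 20], [0, 0, 4, 0, 20], [0, 0, 0.5, 0, 20]]
  ]
}}

```text
clock: 18.42
ee_pos: [0.4499, 0.0087, 0.0348]
tool_rot: [1.398, 2.813, 0.001]
wrist_force: [0.3, 0.1, -0.5]
grip_width: 0.388
gripper_force: 19.9
```

>>> {"name": "drive_tool", "arguments": {
  "steps": [
    [[0, 0, 0, 0, 20], [0, 0, 0, 0, 20]]
  ]
}}

```text
clock: 18.68
ee_pos: [0.4497, 0.0087, 0.0347]
tool_rot: [1.397, 2.813, 0.001]
wrist_force: [-0.4, 0.5, -1.0]
grip_width: 0.386
gripper_force: 19.9
```

>>> {"name": "drive_tool", "arguments": {
  "steps": [
    [[0, 0, 0.6, 0, 20], [0, 0, 0, 0, 70], [0, 0, 0, 0, 70], [0, 0, 0, 0, 70], [0, 0, -30, 0, 70]]
  ]
}}

```text
clock: 19.3
ee_pos: [0.4483, 0.0087, 0.0627]
tool_rot: [-1.396, -2.811, 0.002]
wrist_force: [-0.1, 0.7, 0.1]
grip_width: 0.739
gripper_force: 0.0
```

>>> {"name": "drive_tool", "arguments": {
  "steps": [
    [[0, 0, -60, 0, 70], [0, 0, -60, 0, 70], [-55, 19, -5, 0, 70], [-55, 19, 0, 0, 70], [-54, 19, 0, 0, 70]]
  ]
}}

```text
clock: 19.92
ee_pos: [0.5953, -0.0887, 0.1888]
tool_rot: [1.397, 2.813, 0.0]
wrist_force: [0.4, 0.7, 0.0]
grip_width: 0.751
gripper_force: 0.0
```

>>> {"name": "drive_tool", "arguments": {
  "steps": [
    [[0, 0, 0, 0, 70], [0, 0, 0, 0, 70]]
  ]
}}

```text
clock: 20.18
ee_pos: [0.5932, -0.0872, 0.188]
tool_rot: [-1.397, -2.812, 0.0]
wrist_force: [-0.7, -0.1, -0.4]
grip_width: 0.757
gripper_force: 0.0
```

```bash
python3 look.py w6; python3 -c "
from h import *
print(go(593.9,-87.6,100))"; python3 meas.py
```

```text
cam [ 0.54827709 -0.02596153  0.33955268] tcp [593.22426669 -87.23925984 188.01240636]
(array([-1.1,  0.3, 88.3]), None, 'close now', np.float64(37.2), 'q6', np.float64(-0.87), 'p', array([593.1, -87. , 188.3]), 'tilt', array([-0.001,  0.   , -1.   ]))
white [115. 195.] (array([ 429.2, -168.2]), array([89.3, 79.8]), -7.5)
white [405.  79.] (array([579.2,  73.5]), array([56.9, 56.5]), -73.9)
white [439.  60.] (array([583.5,  87.2]), array([52.7, 52.1]), -73.9)
nut? [ 82. 293.] (array([ 438. , -289.5]), array([53.1, 23.2]), 65.8) (array([ 444.6, -273.9]), array([50. , 21.8]), 65.8)
nut? [318. 233.] (array([596.1, -88.2]), array([29.1, 22. ]), -67.4) (array([593.3, -84.5]), array([27.4, 20.7]), -67.4)
nut? [614. 132.] (array([766. , 160.6]), array([84.3, 40. ]), -87.0) (array([753.1, 149.5]), array([79.3, 37.6]), -87.0)
nut? [240.  16.] (array([429.4,  21.5]), array([16.3, 15.2]), -55.0) (array([436.5,  18.7]), array([15.3, 14.3]), -55.0)
```

View pics/w6.png

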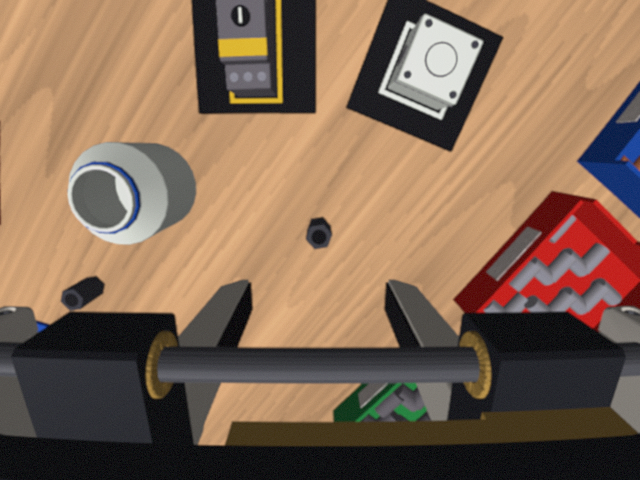

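The wrist view shows nut1 upright at (318,233) between the fingers, with the jar at left (mouth at 103,198) and nut2 at (82,293). The relay and square box both look centred on their outlines.

>>> {"name": "drive_tool", "arguments": {
  "steps": [
    [[-1, 1, 45, 0, 70], [0, 0, 55, 0, 70], [0, 0, 45, 0, 60], [0, 0, 17, 0, 50], [0, 0, 0, 0, 10]]
  ],
  "newtons": 30
}}

```text
clock: 20.9
ee_pos: [0.5952, -0.0874, 0.0268]
tool_rot: [-1.396, -2.814, 0.0]
wrist_force: [-0.9, 0.0, -0.1]
grip_width: 0.48
gripper_force: 0.0
```

>>> {"name": "drive_tool", "arguments": {
  "steps": [
    [[0, 0, 0, 0, 10], [0, 0, 0, 0, 10], [0, 0, 0, 0, 10], [0, 0, 0, 0, 10], [0, 0, 0, 0, 10]]
  ]
}}

```text
clock: 21.52
ee_pos: [0.5961, -0.0879, 0.028]
tool_rot: [1.396, 2.812, 0.001]
wrist_force: [-2.1, -0.3, 7.5]
grip_width: 0.239
gripper_force: 30.0
```

```bash
python3 -c "
from h import *
im=manip.read_camera('top'); cv2.imwrite('pics/top2.png',im); m=manip.camera_model('top')
for b in blobs(im,(100,60,40),(130,255,255),10):
  if 340<b[:,0].mean()<420 and 200<b[:,1].mean()<260: print('jar band',b.mean(0).round(),rect(w(m,b,.092)),rect(w(m,b,.085)))
print(go(440,-154,134))"
```

```text
(array([  41.5, -164.1, -106.3]), None, 'close now', np.float64(37.2), 'q6', np.float64(-0.87), 'p', array([596.1, -87.9,  28. ]), 'tilt', array([ 0.002, -0.   , -1.   ]))
```

```bash
python3 -c "
from h import *
import pickle
for f,m,win in(('w6',pickle.load(open('m.pkl','rb')),(60,145,150,250)),('top0',manip.camera_model('top'),(360,400,210,250))):
  im=cv2.imread(f'pics/{f}.png'); hsv=cv2.cvtColor(im,cv2.COLOR_BGR2HSV); mk=cv2.inRange(hsv,(100,70,30),(130,255,255))
  ys,xs=np.nonzero(mk); k=(xs>win[0])&(xs<win[1])&(ys>win[2])&(ys<win[3]); b=np.c_[xs,ys][k]; print(f,len(b))
  if len(b)<8: continue
  for z in(.085,.089,.092):
    p=w(m,b,z)[:,:2]*1000; A=np.c_[2*p,np.ones(len(p))]; s=np.linalg.lstsq(A,(p**2).sum(1),rcond=None)[0]; print(z,s[:2],np.sqrt(s[2]+s[:2]@s[:2]))
"
```

```text
w6 467
0.085 [ 438.6615531  -153.17022355] 26.53497457645812
0.089 [ 440.38403408 -151.17128653] 26.118008240407043
0.092 [ 441.67589481 -149.67208376] 25.80528348836703
top0 19
0.085 [ 440.46484585 -154.22863818] 26.773948292961443
0.089 [ 439.92424986 -153.69007958] 26.67753018383091
0.092 [ 439.51880287 -153.28616064] 26.605216601986545
```

>>> {"name": "drive_tool", "arguments": {
  "steps": [
    [[0, 0, -52, 0, 10], [0, 0, -60, 0, 10], [14, -55, 0, 0, 10], [14, -55, 0, 0, 10], [14, -54, 0, 0, 10]]
  ]
}}

```text
clock: 22.2
ee_pos: [0.4378, -0.1538, 0.1391]
tool_rot: [1.396, 2.813, -0.0]
wrist_force: [1.0, -0.9, -0.9]
grip_width: 0.241
gripper_force: 30.0
```

>>> {"name": "drive_tool", "arguments": {
  "steps": [
    [[0, 0, 0, 0, 10], [0, 0, 0, 0, 10]]
  ]
}}

```text
clock: 22.45
ee_pos: [0.4401, -0.1536, 0.1392]
tool_rot: [1.397, 2.812, 0.0]
wrist_force: [0.8, 0.3, -0.4]
grip_width: 0.238
gripper_force: 30.0
```

```bash
python3 look.py w7;python3 -c "
from h import *
print(go(440,-153,111))"
```

```text
cam [ 0.39467591 -0.09217047  0.29054228] tcp [ 440.06138135 -153.61370131  139.19707404]
(array([ 0.5, -0. , 28. ]), None, 'close now', np.float64(37.2), 'q6', np.float64(-1.08), 'p', array([ 440.3, -153.4,  139. ]), 'tilt', array([ 0.001, -0.   , -1.   ]))
```

View pics/w7.png

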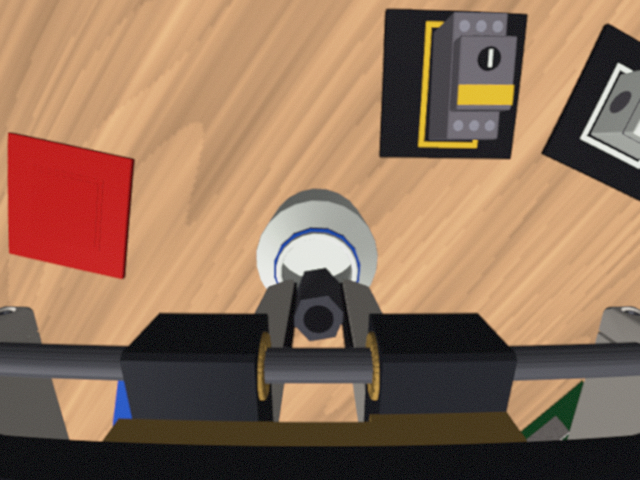

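The nut is held at (318,320) and lines up sideways with the jar mouth (band centre column about 317).

```bash
python3 -c "
from h import *
m=manip.camera_model('wrist'); print(w(m,[[318,319]],.149)*1000, w(m,[[318,268]],.111)*1000)
im=cv2.imread('pics/w7.png'); hsv=cv2.cvtColor(im,cv2.COLOR_BGR2HSV); mk=cv2.inRange(hsv,(100,90,30),(130,255,255))
ys,xs=np.nonzero(mk); k=(xs>270)&(xs<365)&(ys>220)&(ys<275); b=np.c_[xs,ys][k]
for z in(.087,.09): 
    p=w(m,b,z)[:,:2]*1000; A=np.c_[2*p,np.ones(len(p))]; s=np.linalg.lstsq(A,(p**2).sum(1),rcond=None)[0]; print(z,s[:2],np.sqrt(s[2]+s[:2]@s[:2]))
"
```

```text
[[ 440.81997312 -152.46653978  149.        ]] [[ 434.09557937 -143.58106694  111.        ]]
0.087 [ 439.5021011  -152.24393028] 26.42047467261481
0.09 [ 438.84447091 -151.35532181] 26.030724450838957
```

>>> {"name": "drive_tool", "arguments": {
  "steps": [
    [[1.5, 0, 20, 0, 10], [0, 0, 8, 0, 10], [0, 0, 0, 0, 10], [0, 0, 0, 0, 50], [0, 0, 0, 0, 50]]
  ]
}}

```text
clock: 23.12
ee_pos: [0.4388, -0.1523, 0.111]
tool_rot: [1.397, 2.813, 0.0]
wrist_force: [-0.0, -0.9, 0.6]
grip_width: 0.41
gripper_force: 0.0
```

>>> {"name": "drive_tool", "arguments": {
  "steps": [
    [[0, 0, 0, 0, 60], [0, 0, -60, 0, 70], [0, 0, -15, 0, 70], [0, 0, 0, 0, 70]]
  ]
}}

```text
clock: 23.62
ee_pos: [0.4387, -0.1524, 0.1861]
tool_rot: [1.396, 2.812, 0.0]
wrist_force: [-0.4, -0.5, 0.5]
grip_width: 0.75
gripper_force: 0.0
```

```bash
python3 -c "
from h import *
print(go(438.8,-288.7,186,0))"
```

```text
(array([-108.7,  -82.3,    0.2]), np.float64(0.6489309121121254), 'close now', np.float64(37.2), 'q6', np.float64(-1.08), 'p', array([ 438.7, -152.4,  186.1]), 'tilt', array([ 0.002, -0.001, -1.   ]))
```

>>> {"name": "drive_tool", "arguments": {
  "steps": [
    [[-36, -27, 0, 0, 70], [-36, -27, 0, 0, 70], [-36, -28, 0, 0, 70], [0, 0, 0, 0.162, 70], [0, 0, 0, 0.162, 70]]
  ]
}}

```text
clock: 24.25
ee_pos: [0.4375, -0.2879, 0.1834]
tool_rot: [-1.839, -2.543, -0.0]
wrist_force: [0.4, -0.1, 0.6]
grip_width: 0.753
gripper_force: 0.0
```

>>> {"name": "drive_tool", "arguments": {
  "steps": [
    [[0, 0, 0, 0.162, 70], [0, 0, 0, 0.162, 70], [0, 0, 0, 0, 70]]
  ]
}}

```text
clock: 24.62
ee_pos: [0.4378, -0.2874, 0.1839]
tool_rot: [-2.217, -2.222, 0.0]
wrist_force: [0.7, -0.2, 0.5]
grip_width: 0.751
gripper_force: 0.0
```

```bash
python3 look.py w8; python3 meas.py | grep nut; python3 -c "
from h import *
print(go(438.8,-288.7,26,0))
m=manip.camera_model('wrist'); im=cv2.imread('pics/w8.png'); hsv=cv2.cvtColor(im,cv2.COLOR_BGR2HSV); mk=cv2.inRange(hsv,(100,70,30),(130,255,255))
ys,xs=np.nonzero(mk); p=w(m,np.c_[xs,ys],.088)[:,:2]*1000; p=p[np.hypot(*(p-[439.5,-153]).T)<40]
A=np.c_[2*p,np.ones(len(p))]; s=np.linalg.lstsq(A,(p**2).sum(1),rcond=None)[0]; print('jar',s[:2],np.sqrt(s[2]+s[:2]@s[:2]))
"
```

```text
cam [ 0.43821578 -0.21101757  0.33552516] tcp [ 437.78801989 -287.39375284  183.94759669]
nut? [625. 323.] (array([ 774.1, -385.8]), array([62.2, 29.9]), -41.8) (array([ 753.9, -375.3]), array([58.5, 28.1]), -41.8)
nut? [319. 233.] (array([ 437.9, -289.1]), array([30.9, 21.6]), -81.4) (array([ 437.9, -284.4]), array([29.1, 20.3]), -81.4)
nut? [634. 164.] (array([ 732.5, -220.1]), array([85.1, 22.4]), -76.6) (array([ 714.8, -219.5]), array([80., 21.]), -76.6)
nut? [335.  63.] (array([ 452.4, -141.5]), array([40.3, 21.6]), 46.8) (array([ 451.5, -145.6]), array([37.9, 20.3]), 46.8)
(array([ -1.3,   1. , 158.5]), np.float64(0.004690141474795344), 'close now', np.float64(0.3), 'q6', np.float64(-0.67), 'p', array([ 438. , -287.6,  184.5]), 'tilt', array([-0.001,  0.001, -1.   ]))
jar [ 439.22774268 -152.52304265] 26.645129113318657
```

View pics/w8.png

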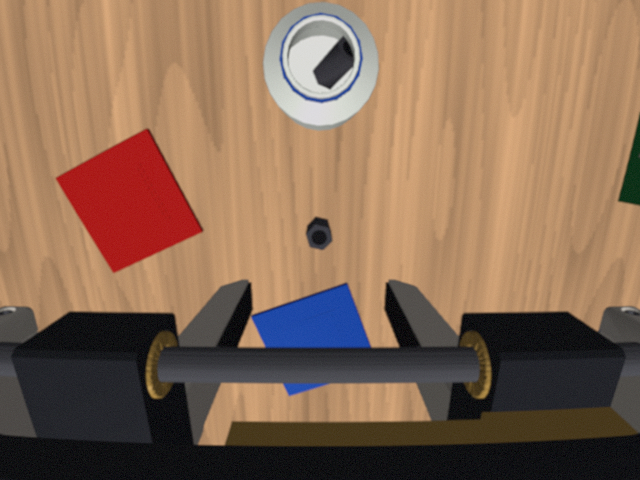

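Nut1 is lying inside the jar at (335,63), and nut2 is upright at (319,233), centred under the gripper.

>>> {"name": "drive_tool", "arguments": {
  "steps": [
    [[0, 0, 45, 0, 70], [0, 0, 52, 0, 70], [0, 0, 42, 0, 60], [0, 0, 18, 0, 50], [0, 0, 0, 0, 10]]
  ]
}}

```text
clock: 25.35
ee_pos: [0.4381, -0.2876, 0.0281]
tool_rot: [-2.218, -2.223, 0.0]
wrist_force: [0.3, 0.2, 0.0]
grip_width: 0.481
gripper_force: 0.0
```

>>> {"name": "drive_tool", "arguments": {
  "steps": [
    [[0, 0, 0, 0, 10], [0, 0, 0, 0, 10], [0, 0, 0, 0, 10], [0, 0, 0, 0, 10], [0, 0, 0, 0, 10]]
  ]
}}

```text
clock: 25.98
ee_pos: [0.4389, -0.2883, 0.0298]
tool_rot: [2.219, 2.221, 0.0]
wrist_force: [-1.1, 0.3, 7.8]
grip_width: 0.241
gripper_force: 30.0
```

```bash
python3 -c "
from h import *
print(go(439.2,-152.5,140))"
```

```text
(array([ 135.6,    0.6, -110.4]), None, 'close now', np.float64(0.1), 'q6', np.float64(-0.67), 'p', array([ 438.9, -288.3,   29.8]), 'tilt', array([ 0.002, -0.001, -1.   ]))
```

>>> {"name": "drive_tool", "arguments": {
  "steps": [
    [[0, 0, -55, 0, 10], [0, 0, -58, 0, 10], [45, 0, 0, 0, 10], [45, 0, 0, 0, 10], [45.5, 0.5, 0, 0, 10]]
  ]
}}

```text
clock: 26.6
ee_pos: [0.4386, -0.1511, 0.1421]
tool_rot: [2.22, 2.221, 0.001]
wrist_force: [1.0, 0.0, -0.2]
grip_width: 0.242
gripper_force: 30.0
```

>>> {"name": "drive_tool", "arguments": {
  "steps": [
    [[0, 0, 0, 0, 10], [0, 0, 0, 0, 10]]
  ]
}}

```text
clock: 26.85
ee_pos: [0.439, -0.1527, 0.1419]
tool_rot: [2.219, 2.222, 0.0]
wrist_force: [0.1, 0.9, -0.6]
grip_width: 0.24
gripper_force: 30.0
```

```bash
python3 look.py w9;python3 -c "
from h import *
print(go(439.2,-152.5,112))
m=manip.camera_model('wrist'); im=cv2.imread('pics/w9.png'); hsv=cv2.cvtColor(im,cv2.COLOR_BGR2HSV); mk=cv2.inRange(hsv,(0,0,0),(180,255,60))
z=pose()[0][2]/1000+.0085
ys,xs=np.nonzero(mk); k=(xs>285)&(xs<352)&(ys>255)&(ys<343); print('nut px',xs[k].mean(),ys[k].min(),ys[k].max(),w(m,[[318,320]],z)*1000)
"
```

```text
cam [ 0.43902759 -0.07596395  0.29337792] tcp [ 438.98342942 -152.65735102  141.94338366]
(array([ 0.5,  0.2, 29.8]), None, 'close now', np.float64(0.0), 'q6', np.float64(-0.44), 'p', array([ 438.9, -153. ,  141.8]), 'tilt', array([ 0.001, -0.   , -1.   ]))
nut px 318.0063694267516 269 342 [[ 439.1233009  -153.48722864  150.31980599]]
```

View pics/w9.png

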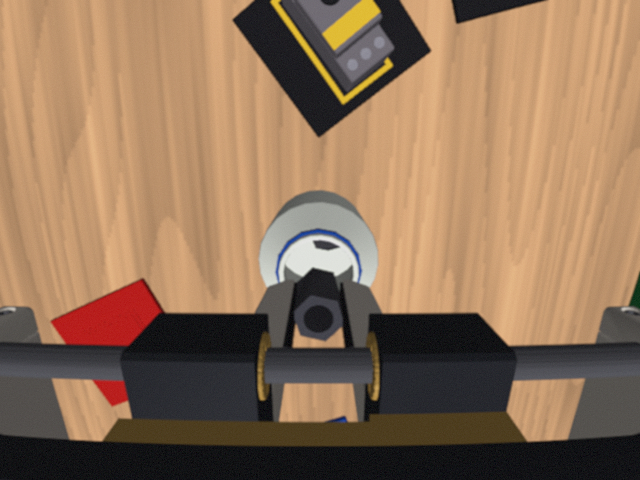

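Nut2 at (318,318) is centred over the mouth, so I'll lower and release it.

>>> {"name": "drive_tool", "arguments": {
  "steps": [
    [[0.5, 0, 20, 0, 10], [0, 0, 9, 0, 10], [0, 0, 0, 0, 10], [0, 0, 0, 0, 50], [0, 0, 0, 0, 60]]
  ]
}}

```text
clock: 27.52
ee_pos: [0.439, -0.152, 0.1131]
tool_rot: [2.22, 2.222, 0.001]
wrist_force: [0.1, 0.3, 0.2]
grip_width: 0.405
gripper_force: 0.0
```

>>> {"name": "drive_tool", "arguments": {
  "steps": [
    [[0, 0, 0, 0, 60], [0, 0, -60, 0, 70], [-50, 0, -30, 0, 70], [-55, 0, -10, 0, 70], [-55, 0, -10, 0, 70]]
  ]
}}

```text
clock: 28.15
ee_pos: [0.4388, -0.3135, 0.2236]
tool_rot: [2.219, 2.222, 0.0]
wrist_force: [0.6, 0.2, -0.2]
grip_width: 0.753
gripper_force: 0.0
```

>>> {"name": "drive_tool", "arguments": {
  "steps": [
    [[-55, 0, 0, 0, 70], [-55, 0, 0, 0, 70], [-50, 0, 0, 0, 70], [0, 0, 0, 0, 70]]
  ]
}}

```text
clock: 28.65
ee_pos: [0.4383, -0.4743, 0.2219]
tool_rot: [2.223, 2.22, -0.0]
wrist_force: [-0.2, 0.2, -0.2]
grip_width: 0.753
gripper_force: 0.0
```

```bash
python3 - <<'E'
from h import *
im=manip.read_camera('top'); cv2.imwrite('pics/top3.png',im)
c=[im[y-38:y+38,x-50:x+50] for x,y in((175,172),(290,179),(318,229),(381,231))]
g=np.vstack([np.hstack(c[:2]),np.hstack(c[2:])]); cv2.imwrite('pics/chk.png',cv2.resize(g,None,fx=3.9,fy=3.9,interpolation=cv2.INTER_CUBIC))
m=manip.camera_model('top')
for b in blobs(im,(0,0,165),(180,40,255),100):
    if abs(b[:,0].mean()-290)<20 and abs(b[:,1].mean()-179)<20: print('sq',rect(w(m,b,.05)),rect(w(m,b,.006)))
mk=cv2.inRange(im,(0,0,0),(255,255,255))
E
```

```text
sq (array([575.9,  82.6]), array([66.5, 60.4]), 16.1) (array([586.8,  85.9]), array([69.1, 62.8]), 16.1)
```

View pics/chk.png

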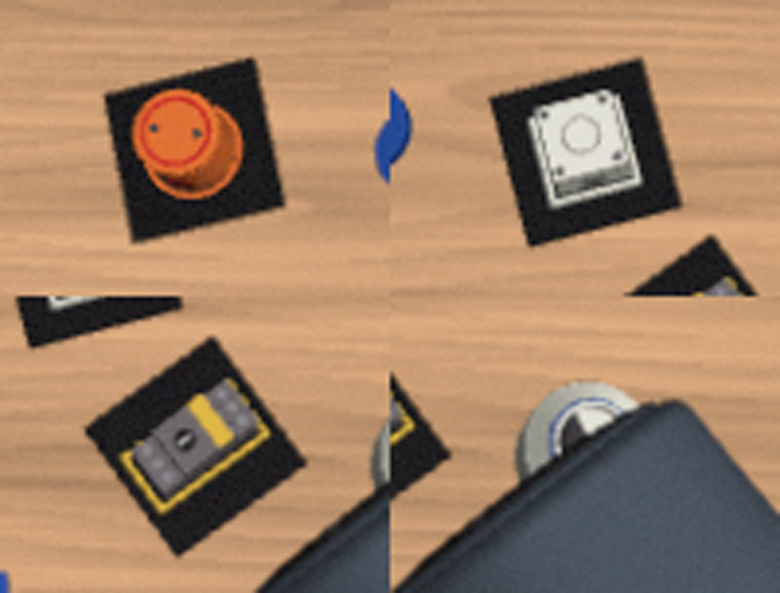

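The check picture shows every part upright inside its outline, and the jar upright but half hidden by the arm. I'll check the part centres numerically and get one last view of the jar.

```bash
python3 - <<'E'
from h import *
m=manip.camera_model('top')
print('round',w(m,[[169.6,167.6]],.05)*1000,'square',w(m,[[288.7,175.6]],.05)*1000,'relay dial',w(m,[[315.4,227.3]],.062)*1000)
s=manip.read_camera('scene')[180:400,180:440]; t=manip.read_camera('wrist')[0:300]
s=cv2.resize(s,(709,600))[:, :]; t=cv2.resize(t,(640,300))
cv2.imwrite('pics/end.png',np.vstack([cv2.resize(s,(354,300)).copy() if 0 else cv2.copyMakeBorder(cv2.resize(s,(354,300)),0,0,0,286,cv2.BORDER_CONSTANT),t]))
E
```

```text
round [[599.946746   398.20937839  50.        ]] square [[582.3991972   84.57787802  50.        ]] relay dial [[446.6391192   12.58655236  62.        ]]
```

View pics/end.png

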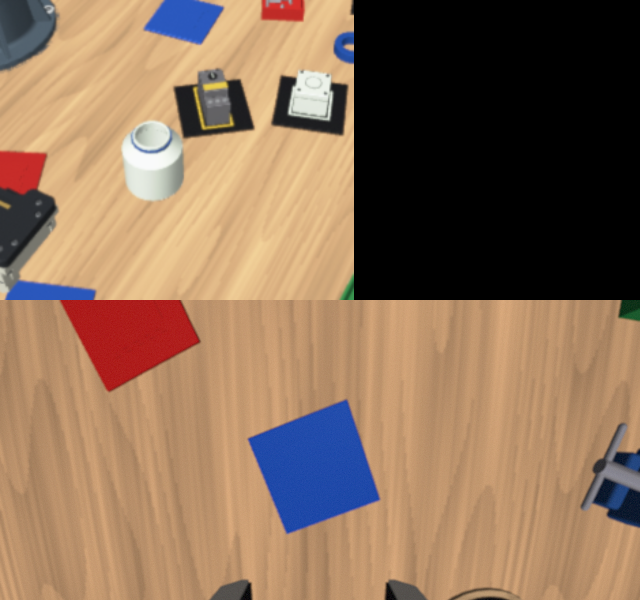

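The jar stands upright with no nuts left on the table, and each part is within about 2 mm of its tile's centre.

```bash
python3 -c "
from bench import manip
print(manip.close_job())"
```

```text
the job is handed in; nothing more can be done
None
```

I handed the job in at about 29 s on the robot clock: the round box, square box and relay stand upright within about 2 mm of their tile centres, the last two lined up with their outlines. Both nuts went through the neck of the upright jar, though I saw only the first lying inside; the second I infer from its release over the mouth and none left on the table.

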